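Key an empty reel onto the winder's drive studs and latch it

ROBOT

A 7-joint arm with a two-finger parallel gripper is mounted at the origin on the work surface. World frame = base frame: x ahead of the robot, y to its left, z up, the work surface at z = 0. Lengths are in mm, angles in rad, forces in N, time in s.
With the tool pointing down it reaches from about 350 to 900 mm from the base axis. Payload 19.9 kg.
Tool frame: the origin (TCP) lies on the centre line of the jaws, within the pads' length; the fingertips stand 8 mm ahead of it and the grasp point (between the pads) lies 11 mm behind it; z points along the fingers, y is the direction in which the jaws open and shut (so a half turn about z gives the same grasp; the last joint's range is limited). The gripper opens to 85 mm and grips with 20 to 120 N. Pads are 22 mm wide; open, the fingers measure 114 mm over their backs; the gripper's body (76 mm by 85 mm) begins 54 mm behind the grasp point. The pads swing forward as they close: fully open they stand 13 mm farther back than shut.
Start: joints at [1.282, 0.417, -0.01, 1.614, 0.005, 1.111, -0.053], TCP at [153.291, -605.891, 239.26] pointing down, gripper open.
Joint ranges: [-2.81, 2.81], [-0.39, 2.02], [-1.27, 1.25], [0.06, 2.57], [-1.19, 4.33], [0.19, 2], [-2.82, 2.82]. Speed limits (rad/s): [1.89, 1.89, 2.39, 2.39, 3.01, 3.01, 3.01].

INTERFACE

Orientations are given as a unit quaternion [x, y, z, w].
In Python, from plant import env, cams gives the robot as it stands. Calls block until the motion is done:
- env.move_pose(position, orientation): joint-space move of the TCP to a pose.
- env.movel(position, v=150, ori=None, threshold=None): straight line of the TCP; ori=None keeps the orientation; v is the mean speed in mm/s. With threshold (N) it stops when the force on the tool has changed by that much, and returns True; else False.
- env.move_j(angles): joint-space move.
- env.gripper_to(opening): opening from 0.0 (shut) to 1.0 (fully open); the grip force is fixed at half the most; returns when the fingers have stopped.
- env.sleep(seconds).
- env.inverse_kinematics(position, orientation): joint angles nearest the present ones, or None.
- env.observe(): the state.
- cams.read_camera(name): name is "side" or "top"; returns a dict with "color" (480x640x3 uint8, red, green, blue), "z_map" (480x640 float32, mm along the optical axis (not along the pixel's ray), 0 where there is no reading), "K" (3x3 intrinsics, pixels), "view" (4x4, takes a point from world to camera coordinates). Camera axes: x right, y down, z forward; pixel columns grow to the right and rows downward; lengths in mm; the calibration is good to about 2 mm. A picture is of the moment at which its call begins.
A pose or a line that the arm cannot do raises env.IKError and nothing moves.
- env.close_job(): hands the job in, once; it reports no verdict.
The state is a dict: "clock": time; "joint_pos": joint angles; "qd": joint speeds; "tau": joint torques, N m; "eef_pos": TCP position; "tcp_rot": TCP orientation; "wrist_force": force on the tool from outside, world axes, zero at the start; "ft_torque": the same for the moment, N m; "opening": opening from 0.0 (shut) to 1.0 (fully open).
Only numpy, scipy, OpenCV 4.12 (cv2) and the standard library are available. Lean on these libraries where they do the work, as an engineer would, in place of code of your own. Each camera call takes 0.05 s, during which the arm holds its last target.

TASK

The empty take-up reel has been left on the winder's spindle with its drive holes out of line with the three studs, so it is standing on the stud tips. Without lifting it off, turn it round on the spindle until it drops over the studs, press it down until it sits fully home on the drive arms, then swing the latch all the way in over its rim. Leave the other things on the bench and on the winder where they are.

Things in the scene. Friction and masses are not known exactly. Their poses are not given: they have to be found in the camera images.
- reel: Blue plastic spoked reel, 200 mm across, loose, 0.15 to 0.25 kg, lying flat with its bore round the winder's spindle. Origin: centre of its underside; z up; x along one of its three spokes, the others at 120 and 240 degrees. It starts standing on the stud tips, underside 10 mm above the seat. Any of the three alignments is right; it can be turned either way.
- reel_hub (a point): Centre of the top of the reel's solid hub, 24 mm above its underside. Hub 92 mm across, with a 21.5 mm bore and three 11 mm through holes at radius 26 mm, each hole in line with a spoke. When the holes meet the studs (within about 2 degrees) the reel drops by itself about 5 mm onto stiff ejector pins and can turn no further. The rest needs a push down on the hub.
- reel_spoke (a point): Middle of the reel's spoke along its x axis, at radius 69 mm, half-way up. Spokes are 16 mm wide and 14 mm tall, as is the rim (inner radius 92, outer 100 mm), undersides level with the reel's. Between spokes are three big windows, from radius 46 to 92 mm, open right through: a finger can go in and push a spoke round.
- seat (a point): Centre of the fixed three-armed aluminium drive plate, level with the arms' top faces, 75 mm above the bench: the reel's underside is here when home. z up; x along one arm, the others at 120 and 240 degrees. Arms are 18 mm wide and reach to radius 112 mm, so they show through the windows and past the rim. The plate does not turn. The housing's top is 15 mm lower.
- stud_tip (a point): Tip of the stud on the arm along the drive plate's x axis. Each arm has such a stud, 8 mm thick, 10 mm tall, at radius 26 mm. The steel spindle in the middle is 20 mm thick and stands 19 mm above the seat, so it ends below the hub's top when the reel is home.
- ejector (a joint): Travel (m) of three brass ejector pins hidden under the reel's hub, between the studs. 0: they stand 5 mm above the seat; 0.005: flush, reel home. They move together, yield to a push of about 8 N on the reel (10 to 20 N is ample) and stay where they are pushed.
- latch (a joint): Angle of the flat steel latch, a bar 16 mm wide, 6 mm thick, on a vertical pivot beside the reel. 0: closed, at its stop, pointing at the spindle, over the rim; grows as it opens (clockwise from above), up to 2.0 rad. Starts at 1.2 to 1.8. Stiff (0.04 N m), stays where left. Its underside is 16 mm above the seat, so it passes over the rim only when the reel is home.
- latch_pivot (a point): On the latch's pivot axis at the level of its bar's top face (22 mm above the seat), 125 mm from the spindle. The bar reaches 51 mm from here along this frame's -y axis, which turns with the latch; z up.
- latch_peg (a point): Half-way up the black upright peg on the latch, 38 mm from the pivot, 14 mm thick, 32 mm tall (its foot on the bar's top face): push it sideways to swing the latch.
- solder_spool: Bystander, leave alone: spool of solder wire, 52 mm across, 45 mm tall, on the winder's housing (60 mm above the bench). Origin under its centre.
- small_board: Bystander: circuit board 55 x 45 mm, parts up to 13 mm high, on the winder's housing. Origin under its centre.
- wire_spool: Bystander: spool of copper wire, 68 mm across, 55 mm tall, on the bench. Origin under its centre.
- big_board: Bystander: circuit board 110 x 80 mm on the bench. Origin under its centre.
- driver: Bystander: screwdriver lying on the bench along its x axis.
- parts_cup: Bystander: white cup 70 mm across, 50 mm tall, on the bench. Origin under its centre.
- bench_brush: Bystander: brush lying on the bench along its x axis.

How it is judged:
By the outcome, as a careful person would: the job done as asked, in the order asked, and still so for the second after the job is handed in, with the robot touching nothing.
It also fails if it takes over 67 s, if anything falls off the work surface, if the arm or the gripper's body presses on something with over 40 N, if the wrist force passes 120 N, or if a joint passes its speed limit or range.

## Working session

There is one attempt and no reset: what is moved stays moved. The work goes in short steps, each a Python script; the robot and the scene stay as the last script left them, time stands still between calls to the robot, and variables do not carry over. Pictures are saved under pics/ and viewed, and the job is handed in when it is done.

```bash
ls; mkdir -p pics; python3 - <<'E'
from plant import env, cams
import cv2, numpy as np
for n in("side","top"):
    d=cams.read_camera(n); cv2.imwrite(f"pics/{n}0.png",d["color"][:,:,::-1]); print(n,d["K"].tolist(),np.round(d["view"],3).tolist())
print(env.observe())
E
```

```text
pics
side [[470.09324008051175, 0.0, 322.18958610155903], [0.0, 470.09324008051175, 238.9775581901105], [0.0, 0.0, 1.0]] [[-0.895, -0.446, -0.004, 515.52], [-0.347, 0.703, -0.62, 226.542], [0.279, -0.554, -0.784, 1174.829], [0.0, 0.0, 0.0, 1.0]]
top [[618.7960475551394, 0.0, 322.5298741849135], [0.0, 618.7960475551394, 231.06266216155097], [0.0, 0.0, 1.0]] [[0.008, -1.0, 0.012, 10.759], [-0.981, -0.01, -0.196, 582.17], [0.196, -0.011, -0.981, 1491.14], [0.0, 0.0, 0.0, 1.0]]
{'clock': 0.1, 'joint_pos': array([ 1.28150412,  0.41793743, -0.01033561,  1.61409775,  0.00469003,
        1.11068815, -0.05295822]), 'qd': array([ 0.00062798, -0.00107488, -0.0003209 , -0.00163442, -0.00078791,
        0.00113147, -0.00113618]), 'tau': array([ 1.69908577e-03, -8.65819860e+01,  6.80436809e-01, -4.35638523e+01,
        1.91873917e-02,  5.00308161e-03, -9.66741004e-05]), 'eef_pos': array([ 153.23131885, -605.6205146 ,  238.71504101]), 'tcp_rot': array([ 9.92329899e-01,  1.23616605e-01, -9.98468539e-05, -5.44164290e-04]), 'wrist_force': array([-0.52230109, -0.03636073,  0.84270249]), 'ft_torque': array([ 0.00378385,  0.01950296, -0.01876535]), 'opening': 1.0012069299421533}
```

View pics/side0.png

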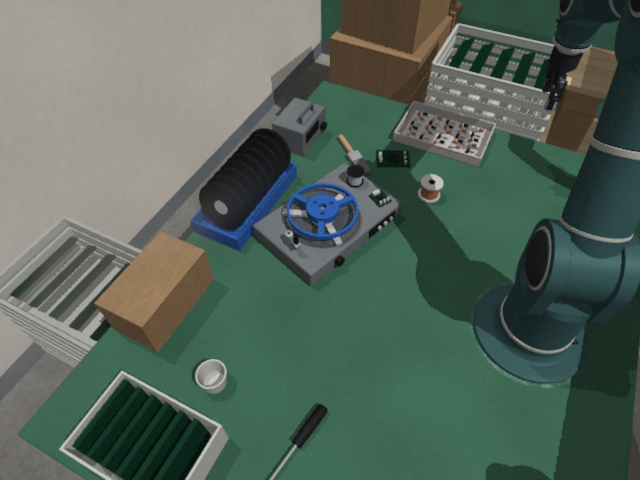

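View pics/top0.png

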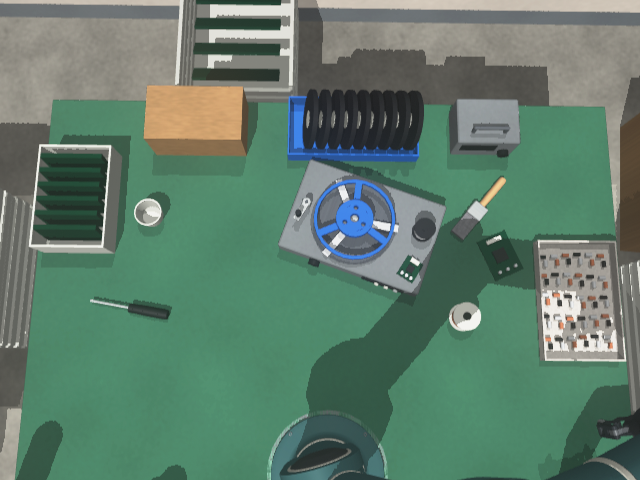

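The views show the reel at about (355,218) in the top picture and (322,210) in the side one. The latch is at its left, near (303,206). The solder spool (424,229) and the small board (411,267) are to its right. I'll zoom in and measure.

```bash
cat > h.py <<'E'
from plant import env, cams
import cv2, numpy as np
def ray(d,u,v,z):
    K,V=d["K"],d["view"]; R,t=V[:3,:3],V[:3,3]
    c=-R.T@t; r=(R.T@np.linalg.inv(K)@np.array([u,v,np.ones_like(u)*1.0]))
    s=(z-c[2])/r[2]
    return c+s*r if np.ndim(u)==0 else (c[:,None]+s*r).T
def proj(d,p):
    q=d["view"][:3,:3]@np.asarray(p,float)+d["view"][:3,3]; w=d["K"]@q; return w[:2]/w[2]
def crop(d,name,x0,y0,w,h,s):
    cv2.imwrite(name,cv2.resize(d["color"][y0:y0+h,x0:x0+w,::-1],None,fx=s,fy=s,interpolation=cv2.INTER_CUBIC))
def blue(d):
    hsv=cv2.cvtColor(d["color"],cv2.COLOR_RGB2HSV); return cv2.inRange(hsv,(100,110,60),(125,255,255))
E
python3 - <<'E'
from h import *
dt=cams.read_camera("top"); ds=cams.read_camera("side")
crop(dt,"pics/t1.png",270,150,190,150,4); crop(ds,"pics/s1.png",245,155,165,125,4.8)
for d,n,box in((dt,"top",(290,165,430,275)),(ds,"side",(270,175,375,250))):
    m=blue(d); b=np.zeros_like(m); b[box[1]:box[3],box[0]:box[2]]=1; m=m*b
    cs,_=cv2.findContours(m,cv2.RETR_CCOMP,cv2.CHAIN_APPROX_NONE); 
    cs=sorted(cs,key=cv2.contourArea)[::-1]
    c=cs[0][:,0,:].astype(float); 
    P=ray(d,c[:,0],c[:,1],99.)[:,:2]
    (x,y),r=cv2.minEnclosingCircle(P.astype(np.float32)); A=np.c_[2*P,np.ones(len(P))]; s=np.linalg.lstsq(A,(P**2).sum(1),rcond=None)[0]
    print(n,"enc",x,y,r,"fit",s[:2],np.sqrt(s[2]+s[0]**2+s[1]**2))
    vs,us=np.nonzero(m); Q=ray(d,us*1.,vs*1.,99.)[:,:2]-s[:2]
    rr=np.hypot(*Q.T); k=(rr>58)&(rr<82); a=np.arctan2(Q[k,1],Q[k,0])
    ph=np.angle(np.exp(3j*a).mean())/3; print("spoke deg mod120",np.degrees(ph))
    # latch peg etc
E
```

```text
top enc 606.1615600585938 -60.87417984008789 100.59412384033203 fit [606.28312745 -60.15974343] 98.89137082905337
spoke deg mod120 -7.041471144239843
side enc 602.85400390625 -52.20925521850586 104.67692565917969 fit [602.27362279 -53.21819274] 101.09683664088189
spoke deg mod120 -7.7483955316319975
```

```bash
sleep 1
```

```text
(no output)
```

View pics/t1.png

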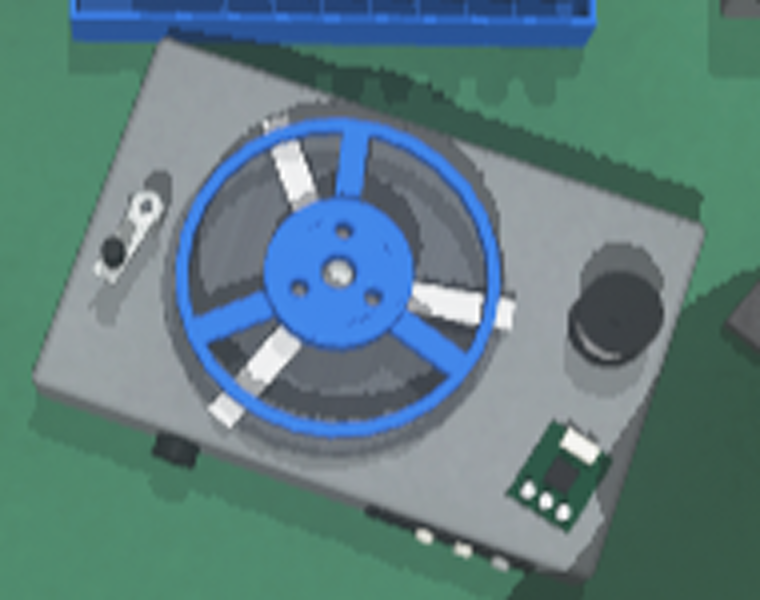

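View pics/s1.png

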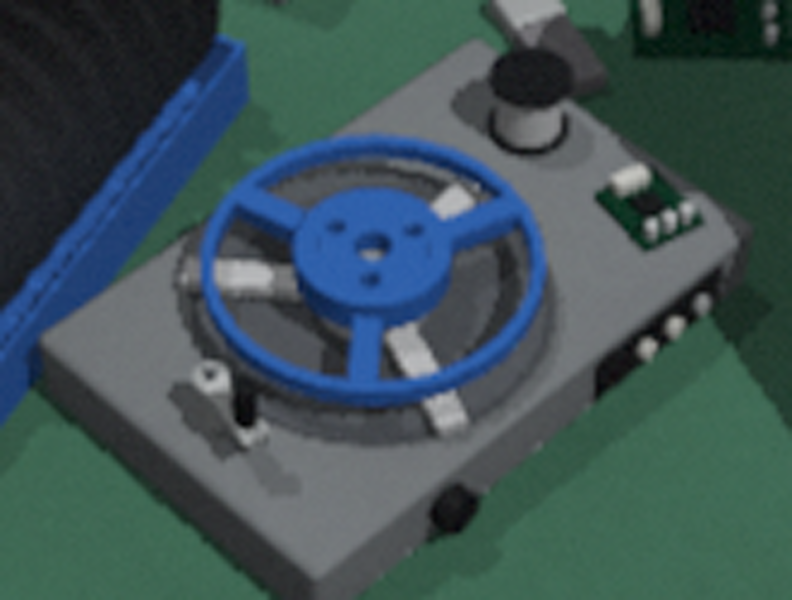

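The crops show the reel spokes at about −7° (mod 120). The white arms sit at about +24°: the one at top-crop pixel (295,175) is upper left. A turn of about 31° CCW should therefore work. The latch pivot is at (147,205) and its peg top near (113,248). Next: arm angles, pivot, peg and centre.

```bash
python3 - <<'E'
from h import *
dt=cams.read_camera("top"); ds=cams.read_camera("side")
f=lambda x,o,s:(x+.5)/s-.5+o
print("bore top",ray(dt,f(339.5,270,4),f(271.5,150,4),107.)[:2],"side",ray(ds,f(373,245,4.8),f(250,155,4.8),107.)[:2])
C=np.array([606.,-60.])
# side rim: near-pixel top outline; arms by bright mask at z=75
for d,n in((dt,"t"),(ds,"s")):
    hsv=cv2.cvtColor(d["color"],cv2.COLOR_RGB2HSV)
    m=cv2.inRange(hsv,(0,0,165),(180,50,255)); vs,us=np.nonzero(m); P=ray(d,us*1.,vs*1.,75.)[:,:2]
    for it in range(2):
        Q=P-C; r=np.hypot(*Q.T); k=(r>52)&(r<113); a=np.arctan2(Q[k,1],Q[k,0])
        ph=np.angle(np.exp(3j*a).mean())/3; da=np.angle(np.exp(3j*(a-ph)))/3; ok=abs(da)<.3
        print(n,"arm deg",np.degrees(ph), k.sum(), ok.sum())
    for q in range(3):
        kk=abs(np.angle(np.exp(1j*(a-ph-q*2.0944))))<.4
        Z=Q[k][kk]; mu=Z.mean(0); w,v=np.linalg.eigh(np.cov(Z.T)); e=v[:,1]*np.sign(v[:,1]@mu); print("  axis",np.degrees(np.arctan2(e[1],e[0])),"offset",e[0]*mu[1]-e[1]*mu[0],kk.sum())
print("pivot t",ray(dt,f(147,270,4),f(205,150,4),97.)[:2],"s",ray(ds,f(210,245,4.8),f(376,155,4.8),97.)[:2])
print("pegtop t",ray(dt,f(113,270,4),f(246,150,4),129.)[:2],"s",ray(ds,f(243,245,4.8),f(381,155,4.8),129.)[:2])
crop(dt,"pics/t2.png",285,190,40,40,12); crop(ds,"pics/s2.png",275,220,40,40,12)
z=dt["z_map"]; 
for u,v in((348,212),(362,215),(338,185),(350,226)):
    Zc=z[v,u]; pc=np.linalg.inv(dt["K"])@[u*Zc,v*Zc,Zc]; print((u,v),dt["view"][:3,:3].T@(pc-dt["view"][:3,3]))
E
```

```text
bore top [606.61174804 -60.88199154] side [602.91689287 -55.98910276]
t arm deg 20.251070083082595 480 429
t arm deg 20.251070083082595 480 429
  axis 19.839571112965086 offset -0.16825105315369981 123
  axis 140.11029055101997 offset -0.19927101188199003 142
  axis -88.83174659050643 offset -13.319074272645883 177
s arm deg 20.329256917290024 112 110
s arm deg 20.329256917290024 112 110
  axis 21.849231362399717 offset 0.8462382140165943 35
  axis 141.14907004090952 offset -2.5165796112243015 45
  axis -104.03581796832265 offset 3.6937155193667834 30
pivot t [649.46971283  56.88085527] s [645.93530828  59.68823118]
pegtop t [615.91249682  76.40726536] s [614.13082422  76.77970038]
(348, 212) [619.44737517 -44.89526283 110.11565907]
(362, 215) [612.40195177 -78.95887491 109.82226318]
(338, 185) [689.27247515 -20.63706126 102.44111517]
(350, 226) [584.46832596 -49.66786911 111.33385754]
```

```bash
sleep 1
```

```text
(no output)
```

View pics/t2.png

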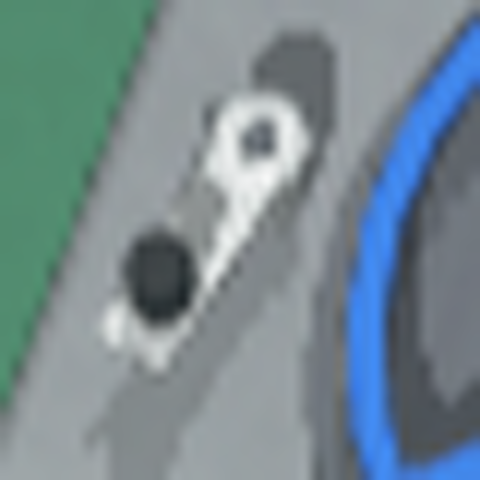

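View pics/s2.png

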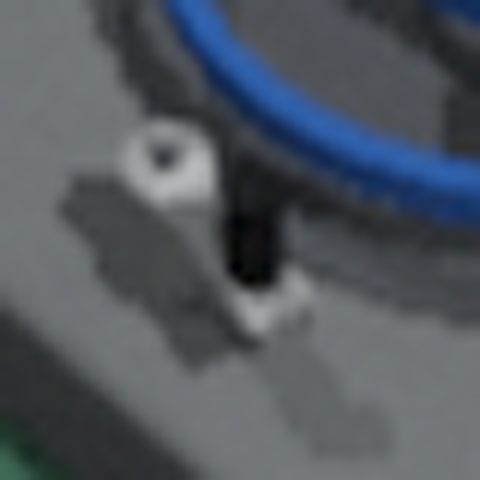

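Measurements:
- Centre is about (605,−59). The two views differ by 4–5 mm.
- Arms are at about 20.5° and the reel at −7.3°, so the turn is about +28°.
- Pivot is about (648,58), 125 mm from the spindle as specified. The peg is at (615,76.5), so the latch is open about 1.74 rad.

I'll close the gripper, go above the window on the clockwise side of the −7° spoke, and check where the fingertips are.

```bash
cat >> h.py <<'E'
C=np.array([605.3,-58.8]); PIV=np.array([648.,58.])
def q(psi): return [float(np.cos(psi/2)),float(np.sin(psi/2)),0.,0.]
def fpos(th,off=24.,r=65.):   # finger centre, off mm clockwise of spoke centreline at angle th
    e=np.array([np.cos(th),np.sin(th)]); t=np.array([-e[1],e[0]]); return C+r*e-off*t
def st(s=""):
    o=env.observe(); print(s,"t",round(o["clock"],2),"tcp",np.round(o["eef_pos"],1),"F",np.round(o["wrist_force"],1),"op",round(o["opening"],2)); return o
E
python3 - <<'E'
from h import *
env.gripper_to(0.0)
th=np.radians(-7.3); p=fpos(th,29.)
env.move_pose([*p,160.],q(th)); o=st()
d=cams.read_camera("side"); crop(d,"pics/s3.png",265,125,120,120,5)
for dz in(0,8,21): 
    uv=proj(d,o["eef_pos"]-[0,0,dz]); print(dz,uv,(uv-[265,125])*5)
E
```

```text
t 3.64 tcp [666.  -96.9 160.1] F [ 0.1 -0.4 -0.4] op -0.0
0 [308.30211806 176.16763894] [216.51059029 255.8381947 ]
8 [308.38153542 178.27263776] [216.90767711 266.36318882]
21 [308.50896014 181.65009659] [217.54480069 283.25048295]
```

```bash
sleep 1
```

```text
(no output)
```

View pics/s3.png

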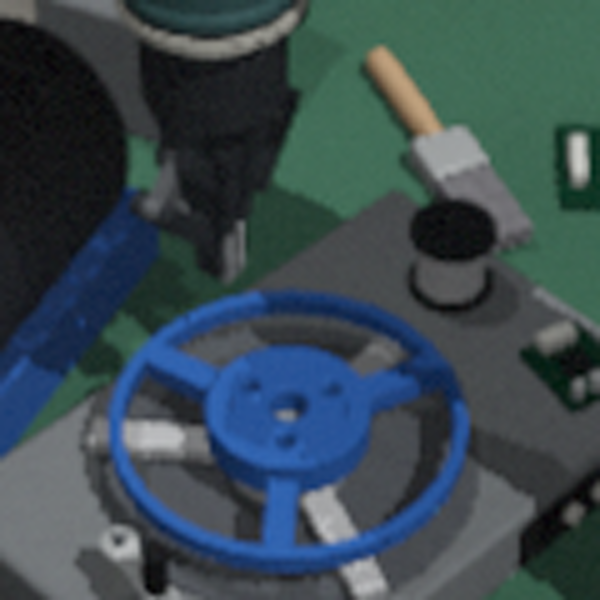

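The closed tip is at crop pixel (222,275), which agrees with tips 8 mm ahead of the TCP. Going down into the window and starting the turn.

```bash
python3 - <<'E'
from h import *
p=fpos(np.radians(-7.3),30.)
print(env.movel([*p,120.],v=100),env.movel([*p,92.],v=40,threshold=5)); st()
for a in(-7.3,-3,1,5,9):
    th=np.radians(a); h=env.movel([*fpos(th,23.),92.],v=40,ori=q(th),threshold=12); st(f"{a} {h}")
    if h: break
d=cams.read_camera("top"); crop(d,"pics/t4.png",300,160,110,110,5)
E
```

```text
False False
 t 5.09 tcp [666.1 -96.8  92.2] F [ 0.2 -0.1 -0.5] op -0.0
-7.3 False t 5.42 tcp [667.  -89.3  92.2] F [ 0.  -0.   0.2] op -0.0
-3 False t 5.7 tcp [669.  -85.1  92. ] F [-0.4 -0.7  0.5] op 0.0
1 False t 5.97 tcp [670.6 -80.7  92. ] F [0.5 0.7 0.2] op 0.0
5 False t 6.23 tcp [672.  -76.1  92. ] F [-0.2 -0.3  0.6] op 0.0
9 False t 6.5 tcp [673.1 -71.4  92. ] F [ 0.3 -0.2  0.5] op 0.0
```

```bash
sleep 1
```

```text
(no output)
```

View pics/t4.png

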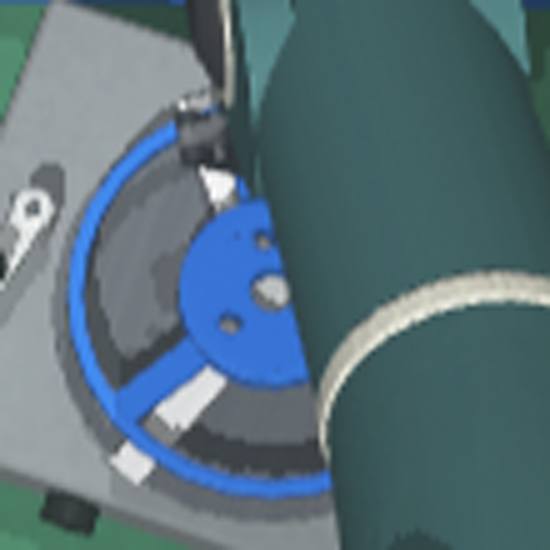

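The lower-left spoke, through (165,372), is closing on its arm at (190,400), so the reel is following the finger. I'll continue in finer steps, watching for a stop.

```bash
python3 - <<'E'
from h import *
for a in(12,14,16,17,18,19,20,21,22,23,24,25,26,27):
    th=np.radians(a); h=env.movel([*fpos(th,23.),92.],v=12,ori=q(th),threshold=7); o=st(f"{a} {h}")
    if h or np.hypot(*o["wrist_force"][:2])>7: break
d=cams.read_camera("top"); crop(d,"pics/t5.png",300,160,110,110,5)
d=cams.read_camera("side"); crop(d,"pics/s5.png",265,155,120,90,6)
E
```

```text
12 False t 7.0 tcp [673.7 -67.7  92. ] F [ 0.3 -0.1 -0.8] op 0.0
14 False t 7.35 tcp [673.9 -65.2  92. ] F [-0.2  0.4 -0.6] op -0.0
16 False t 7.7 tcp [674.1 -62.9  92. ] F [ 0.8 -0.5  0.8] op -0.0
17 False t 7.95 tcp [674.2 -61.6  92. ] F [-0.1  0.5  1.3] op 0.01
18 False t 8.2 tcp [674.2 -60.5  92. ] F [ 1.   0.2 -0.6] op 0.0
19 False t 8.45 tcp [674.3 -59.3  92. ] F [-0.2 -0.1 -0.6] op -0.0
20 False t 8.7 tcp [674.2 -58.1  92. ] F [ 0.5 -0.7  0.7] op 0.0
21 False t 8.95 tcp [674.2 -56.9  92. ] F [-0.8  0.9  0.2] op -0.0
22 False t 9.2 tcp [674.2 -55.7  92. ] F [-0.3 -0.6 -0.5] op -0.0
23 False t 9.45 tcp [674.1 -54.4  92. ] F [-0.3  0.1 -0.1] op -0.0
24 False t 9.7 tcp [674.  -53.4  92. ] F [ 0.5 -0.4 -0.5] op -0.0
25 False t 9.95 tcp [674.1 -52.6  92. ] F [ 2.1 -3.6 -0.7] op 0.0
26 False t 10.2 tcp [674.1 -52.   92.1] F [ 3.4 -5.9 -0.7] op -0.0
27 False t 10.45 tcp [674.1 -51.5  92.2] F [ 4.7 -9.9 -0.4] op -0.0
```

```bash
sleep 1
```

```text
(no output)
```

View pics/t5.png

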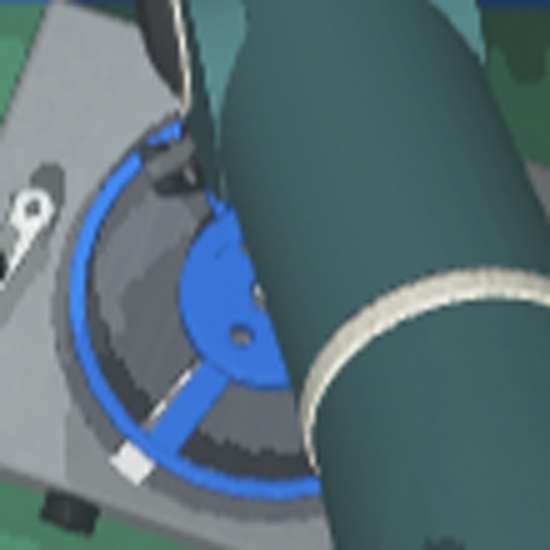

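View pics/s5.png

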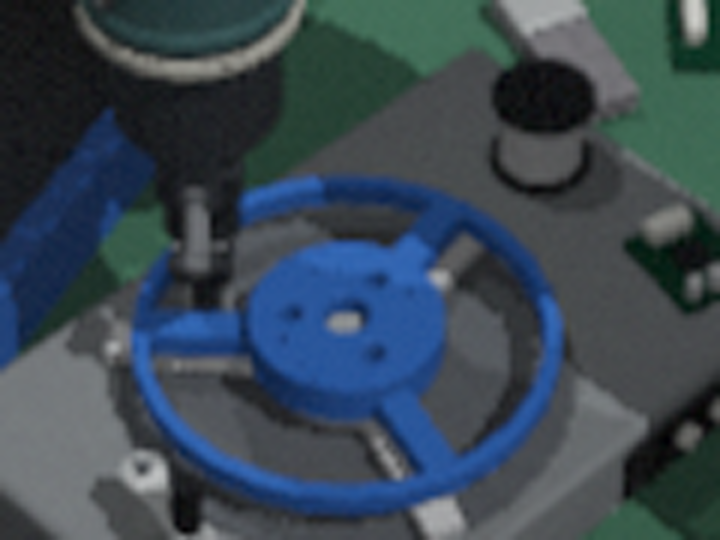

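There is a firm stop at 24–25°, but in the top crop the spoke (165,440) looks slightly past the arm end (133,462). I'll back off, lift clear and measure properly.

```bash
cat > meas.py <<'E'
from h import *
def reel(d,z,box):
    m=blue(d); b=np.zeros_like(m); b[box[1]:box[3],box[0]:box[2]]=1; m=m*b
    vs,us=np.nonzero(m); P=ray(d,us*1.,vs*1.,z)[:,:2]
    return P
def hubz(d):
    Z=d["z_map"]; out=[]
    vs,us=np.nonzero(blue(d)); zc=Z[vs,us]; ok=zc>0; us,vs,zc=us[ok],vs[ok],zc[ok]
    pc=np.linalg.inv(d["K"])@np.array([us*zc,vs*zc,zc]); pw=(d["view"][:3,:3].T@(pc-d["view"][:3,3:4])).T
    r=np.hypot(*(pw[:,:2]-C).T); k=(r>16)&(r<40); print("hub z median",np.median(pw[k,2]),k.sum()); k=(r>94)&(r<99); print("rim z",np.median(pw[k,2]))
    k=(r>58)&(r<82); a=np.arctan2(*(pw[k,:2]-C).T[::-1]); ph=np.angle(np.exp(3j*a).mean())/3; print("spoke(depth)",np.degrees(ph))
E
python3 - <<'E'
from meas import *
th=np.radians(24.); env.movel([*fpos(th,29.),92.],v=60,ori=q(th)); 
env.movel([*fpos(th,29.),200.],v=150)
env.move_pose([500.,-330.,260.],q(0.)); st()
dt=cams.read_camera("top"); ds=cams.read_camera("side")
crop(dt,"pics/t6.png",300,160,110,110,5); crop(ds,"pics/s6.png",265,155,120,90,6)
hubz(dt); hubz(ds)
P=reel(dt,94.,(290,165,430,275)); Q=P-[606.3,-60.2]; r=np.hypot(*Q.T);k=(r>58)&(r<82);a=np.arctan2(Q[k,1],Q[k,0]);print(np.degrees(np.angle(np.exp(3j*a).mean())/3))
E
```

```text
t 12.97 tcp [ 501.  -328.6  259.7] F [-0.1 -0.1 -0.7] op 0.0
hub z median 102.7415249836215 671
rim z 92.8142055201088
spoke(depth) 23.79060572339216
hub z median 103.36576445353325 423
rim z 91.77075709634272
spoke(depth) 23.513995429934887
23.87432261355301
```

```bash
sleep 1
```

```text
(no output)
```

View pics/t6.png

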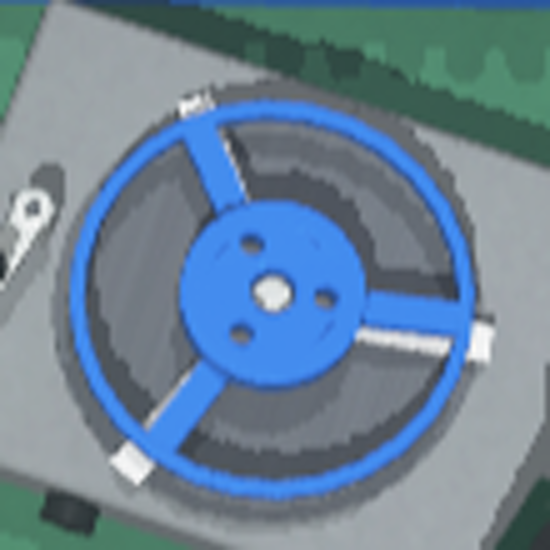

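View pics/s6.png

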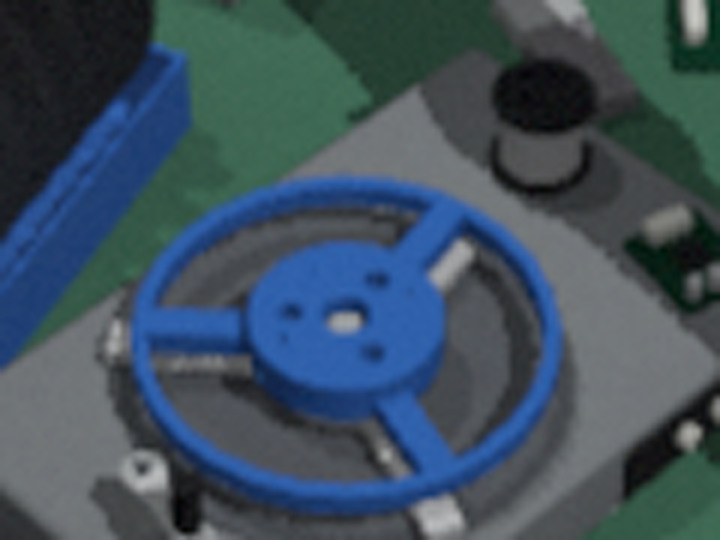

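It has dropped. Hub top went from about 110 to 103 mm, spokes are at 23.7°, and turning is blocked. Next I press with two fingers astride the bore.

```bash
python3 - <<'E'
from meas import *
env.gripper_to(0.45); st()
th=np.radians(23.7); 
env.move_pose([*C,160.],q(th)); env.movel([*C,122.],v=100,threshold=8); st("pre")
print(env.movel([*C,90.],v=15,threshold=5)); o=st("contact"); z=o["eef_pos"][2]
for k in range(14):
    z-=0.7; h=env.movel([*C,z],v=8,threshold=16); o=st(f"{z:.1f} {h}")
    if o["wrist_force"][2]>20: break
E
```

```text
t 13.53 tcp [ 500. -330.  260.] F [ 0.1  0.3 -0.2] op 0.45
pre t 15.23 tcp [605.3 -59.  122.1] F [-0.1 -0.  -0.7] op 0.45
True
contact t 16.27 tcp [605.2 -58.8 109. ] F [-0.1 -0.1  0. ] op 0.45
108.3 False t 16.52 tcp [605.2 -58.8 108.3] F [-0.2 -0.8  3. ] op 0.45
107.6 False t 16.77 tcp [605.2 -58.8 107.6] F [-1.9  0.3  2.9] op 0.45
106.9 False t 17.02 tcp [605.2 -58.8 106.8] F [-1.8  0.3  4. ] op 0.45
106.2 False t 17.27 tcp [605.2 -58.8 106.2] F [-2.4  0.5  3.2] op 0.45
105.5 False t 17.52 tcp [605.3 -58.8 105.8] F [-4.9 -0.4  9.5] op 0.45
104.8 False t 17.77 tcp [605.3 -58.8 105.7] F [-9.6 -0.1 19.1] op 0.45
104.1 False t 18.02 tcp [605.4 -58.8 105.7] F [-13.1  -1.1  31.7] op 0.45
```

```bash
python3 - <<'E'
from meas import *
env.movel([*C,150.],v=120); env.move_pose([500.,-330.,260.],q(0.)); st()
dt=cams.read_camera("top"); ds=cams.read_camera("side")
crop(dt,"pics/t7.png",300,160,110,110,5); crop(ds,"pics/s7.png",265,155,120,90,6)
hubz(dt); hubz(ds)
E
```

```text
t 19.74 tcp [ 500.7 -328.4  259.3] F [ 0.6  0.7 -0.2] op 0.45
hub z median 97.96145044938741 671
rim z 88.39187627789535
spoke(depth) 23.87698111279271
hub z median 98.23218711826749 431
rim z 87.2606865865796
spoke(depth) 22.766799783799517
```

```bash
sleep 1
```

```text
(no output)
```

View pics/t7.png

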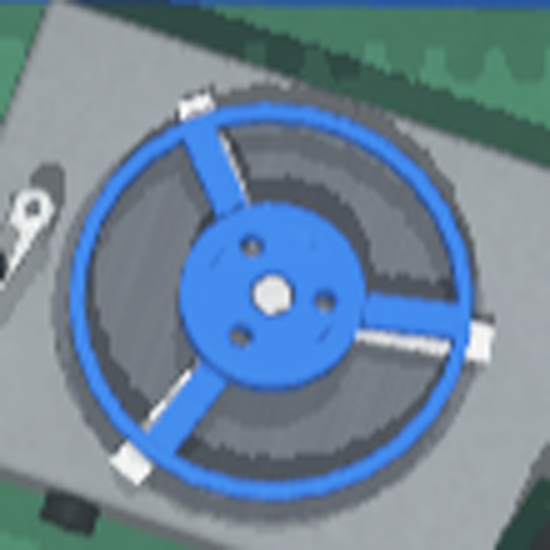

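View pics/s7.png

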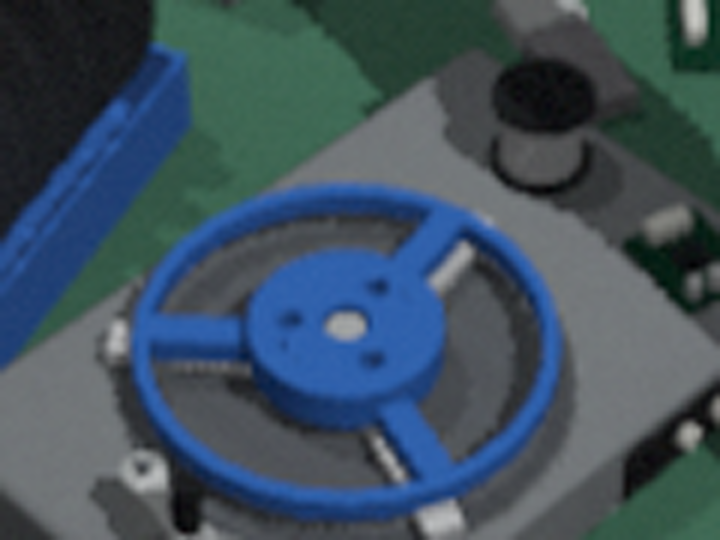

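The hub is now at about 98 mm (home 99), the spindle end nearly fills the bore, and the push met a firm stop at 32 N, so the reel is home. Now the latch.

```bash
cat >> h.py <<'E'
def lpos(phi,off,r=38.):
    e=np.array([np.cos(phi),np.sin(phi)]); t=np.array([-e[1],e[0]]); return PIV+r*e-off*t
E
python3 - <<'E'
from h import *
env.gripper_to(0.0)
R=np.radians
p=lpos(R(150.7),36.)
env.move_pose([*p,190.],q(R(150.7-180))); env.movel([*p,114.],v=80,threshold=5); st("down")
for a in [150.7,158,166,174,182,190,198,206,214,222,230,236]:
    h=env.movel([*lpos(R(a),21.5),114.],v=50,ori=q(R(a-180)),threshold=12); o=st(f"{a} {h}")
    if h: break
d=cams.read_camera("side"); crop(d,"pics/s8.png",255,145,120,100,6)
E
```

```text
down t 23.08 tcp [632.8 108.1 114.5] F [0.1 0.5 0.5] op 0.0
150.7 False t 23.52 tcp [625.4  94.9 114.2] F [ 0.2  0.2 -0.4] op -0.0
158 False t 23.8 tcp [620.9  92.1 114. ] F [-0.   0.4  0.6] op 0.0
166 False t 24.09 tcp [616.5  88.  114. ] F [ 0.2 -0.1 -0.7] op 0.0
174 False t 24.38 tcp [612.6  83.4 114. ] F [-0.   0.2  1.1] op 0.0
182 False t 24.68 tcp [609.4  78.2 114. ] F [ 0.3 -0.6 -0.1] op -0.0
190 False t 24.97 tcp [607.   72.6 114. ] F [-0.1 -1.3  0.1] op -0.0
198 False t 25.26 tcp [605.4  66.8 114. ] F [ 0.4 -0.1 -0.1] op -0.0
206 False t 25.55 tcp [604.5  60.8 114. ] F [-0.6  0.4  0.7] op -0.0
214 False t 25.84 tcp [604.5  54.8 114. ] F [ 0.5 -1.   0.3] op 0.0
222 False t 26.13 tcp [605.4  48.7 114. ] F [-0.3 -0.8 -0.8] op 0.0
230 False t 26.43 tcp [607.1  42.9 114. ] F [ 0.2  1.2 -0.1] op 0.0
236 False t 26.68 tcp [608.9  38.7 114. ] F [-0.5  0.1 -0.2] op -0.0
```

```bash
sleep 1
```

```text
(no output)
```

View pics/s8.png

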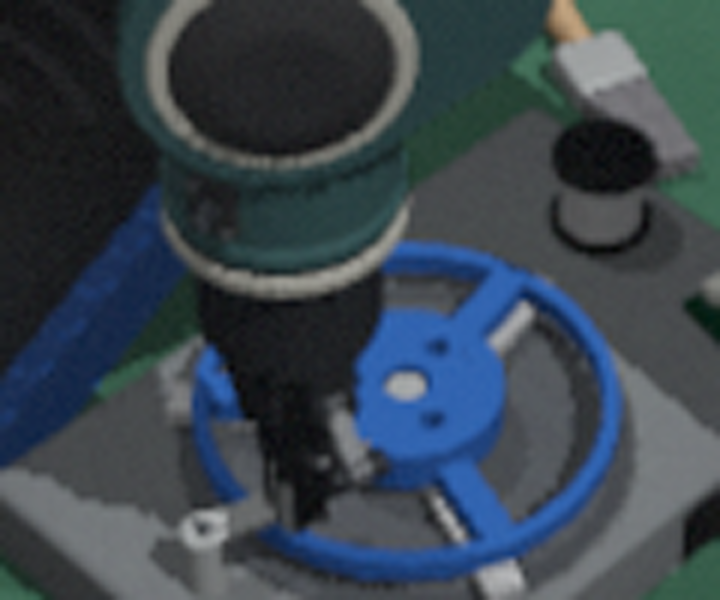

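The latch bar now reaches over the rim, from the pivot at (205,527) to (270,510), with the finger behind the peg. I'll keep pushing to the stop.

```bash
python3 - <<'E'
from h import *
R=np.radians
for a in [240,243,246,248,250,252,254,256,258,260,262,264]:
    h=env.movel([*lpos(R(a),21.5),114.],v=15,ori=q(R(min(a,252)-180)),threshold=10); o=st(f"{a} {h}")
    if h or np.hypot(*o["wrist_force"][:2])>9: break
p=o["eef_pos"]; 
env.movel([*lpos(R(a),32.),114.],v=60); env.movel([*lpos(R(a),32.),220.],v=150)
env.move_pose([500.,-330.,260.],q(0.)); st()
dt=cams.read_camera("top"); ds=cams.read_camera("side")
crop(dt,"pics/t9.png",270,150,190,150,4); crop(ds,"pics/s9.png",255,155,120,100,6)
E
```

```text
240 False t 27.08 tcp [610.4  36.  114. ] F [-0.3  1.  -0.1] op -0.0
243 False t 27.38 tcp [611.6  34.  114. ] F [-0.2  0.9 -0.3] op 0.0
246 False t 27.68 tcp [612.9  32.1 114. ] F [-0.  -0.3  0.2] op 0.0
248 False t 27.93 tcp [613.8  30.8 114. ] F [-0.7 -0.5 -0.8] op 0.0
250 False t 28.18 tcp [614.8  29.7 114. ] F [ 0.2 -0.3  0. ] op 0.0
252 False t 28.43 tcp [615.8  28.6 114. ] F [-0.2  0.3  1.1] op -0.0
254 False t 28.68 tcp [616.1  28.3 113.9] F [-6.7  5.5  2.4] op 0.0
256 False t 28.93 tcp [616.5  28.1 113.8] F [-11.7   7.3   4.4] op -0.0
 t 31.52 tcp [ 500.8 -328.4  259.9] F [-0.6 -0.   0.2] op 0.0
```

```bash
sleep 1
```

```text
(no output)
```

View pics/t9.png

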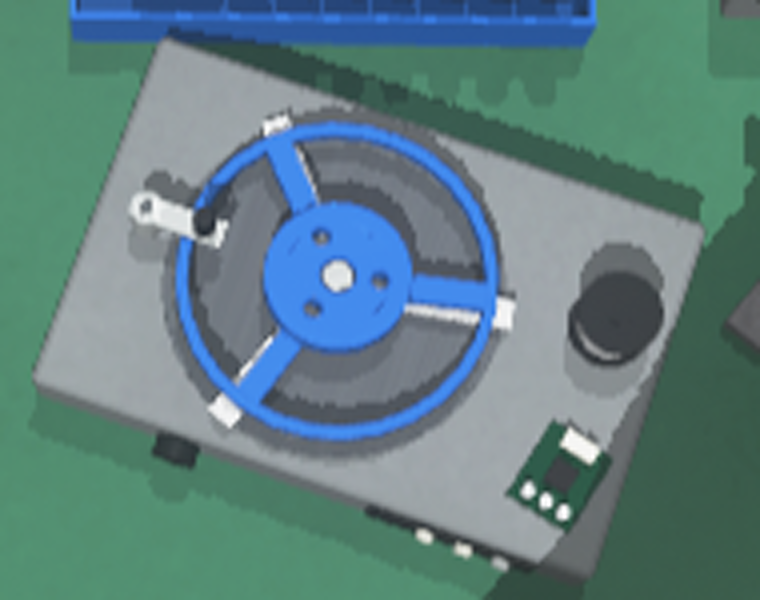

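View pics/s9.png

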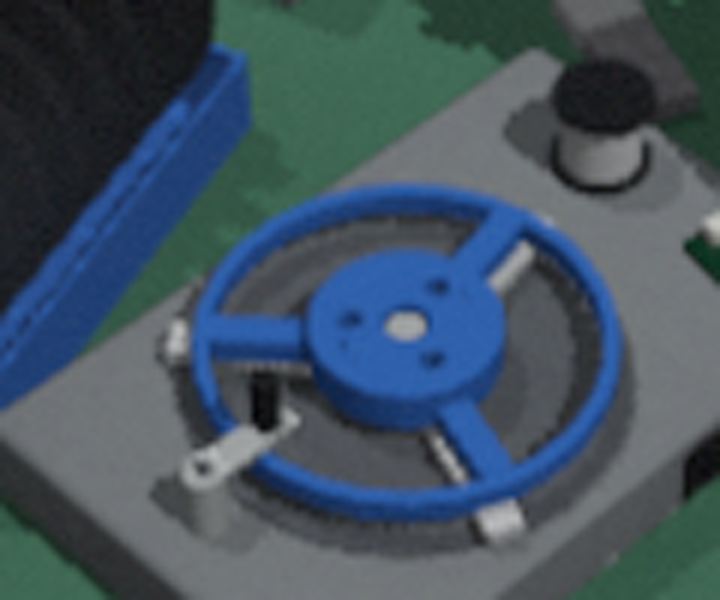

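The bar runs from (146,208) to (215,235) in the top crop, pointing at the spindle (339,276). It crosses over the rim and stopped hard at about 253° against an expected 250°. The spool and small board haven't moved. Handing in.

```bash
python3 - <<'E'
from meas import *
d=cams.read_camera("top"); hubz(d); st(); env.close_job()
E
```

```text
hub z median 98.09429885204293 658
rim z 88.2833067715747
spoke(depth) 23.70247953743497
 t 31.68 tcp [ 500.7 -328.8  259.9] F [-0.1 -0.2 -0. ] op -0.0
the job is handed in; nothing more can be done
```

The reel is seated on the drive arms and the latch is closed over its rim. I handed the job in at 31.7 s with the arm clear. The interface gives no verdict, so this rests on my own checks.

- **Turning:** I pushed one spoke about 30° counter-clockwise with the closed fingers. The reel then dropped about 5–7 mm (as measured) and would turn no further.
- **Pressing:** I pushed on the hub with two fingertips until it stopped firmly at about 32 N. That is above the 10 to 20 N suggested, but the reel took it as a solid stop. The hub top then read 98 mm; 99 mm is home, within camera error.
- **Latch:** I pushed the peg round until it met the stop at about 14 N. The last picture shows the bar over the rim, pointing at the spindle. The solder spool and small board look unmoved. I did not re-measure the things on the bench, but nothing touched them.

Three readings didn't fully agree:
- **Reel centre:** The two cameras differed by 4–5 mm, so I used a value in between.
- **Spokes and arms:** The spokes measured about 3° past my estimate of the arm angle. I put this down to measurement bias and clearance at the studs.
- **Sideways force:** There was about 13 N sideways on the tool at the end of the press. I did not find the cause.

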